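# Draw the circuit board's tray out of the two-tray dock

## Task

The circuit board is wanted from the two-tray dust-cover dock, where a sliding interlock bar lets only one tray out at a time. With a fingertip, push the bar's upright thumb tab sideways, away from the tray that holds the board, as far as it goes; then hook a fingertip behind that tray's front lip and draw the tray out to its stop, leaving the board lying in it and the other tray shut. Grip nothing and lift nothing, do not touch the board or the heat sink in the trays, and leave the flux pot, the tweezers and the screwdriver in front of the dock where they lie.

Things in the scene. Friction and masses are not known exactly. Their poses are not given: they have to be found in the camera images.
- dock: Fixed dock, 162 deep (x) x 262 wide (y) x 57 mm high: base plate (top at z = 11 mm), two dark steel trays side by side, clear flat cover over the rear half (x = 0 to 81 mm, top at z = 57 mm); the front half is open from above. Origin: centre of the underside, on the bench. -x points out of the front, the way the trays slide out; +y is its left seen from the robot.
- left_lip (a point): Middle of the top edge of the left tray's front lip; moves with the tray. Tray shut: x = -53, y = +69, z = 44 mm in the dock's frame. The lip is an upright plate 6 mm thick (3 mm to either side along x) and 104 mm wide. Behind it (+x) the tray is an open finger well 50 mm long, 98 mm wide, floor at z = 19 mm, ending at a low rib; beyond that, under the cover, lies the part.
- right_lip (a point): The same on the right tray, which is alike. Tray shut: x = -53, y = -69, z = 44 mm in the dock's frame.
- left_tray (a joint): How far the left tray is drawn out, m: 0 shut, 0.085 at its stop. It slides with 2 to 3 N of friction, more when drawn fast, and stays where it is left.
- right_tray (a joint): How far the right tray is drawn out, m: 0 shut, 0.085 at its stop; as the left one.
- interlock_bar (a joint): Bar position, m, positive to the dock's +y: 0 mid, stops at -0.018 and +0.018, friction 2 N, stays put. Steel bar 58 mm long, 10 mm square, along y across the 34 mm gap between the trays, 3 mm in front of the lips, z = 24 to 34 mm. Near 0 it blocks both trays; beyond -0.012 it clears the left one, beyond +0.012 the right one, and blocks the other.
- thumb_tab (a point): Centre of the top of the bar's black upright thumb tab; moves with the bar. In the dock's frame x = -64 mm, z = 70 mm, y = the bar's position. The tab is 16 x 16 mm in plan; push its side between z = 46 and 70 mm, above the lips.
- circuit_board: Loose green circuit board, 64 x 93 x 19 mm, lying in the nest of one tray (either one) under the clear cover, its long side along the dock's y. Origin: centre of its underside, 19 mm above the bench.
- heat_sink: Loose black finned heat sink, 30 x 42 x 23 mm, lying in the nest of the other tray. Origin: centre of its underside.
- flux_pot: Bystander: small round pot with a dark lid, 42 mm across, 25 mm high. Origin: centre of its underside.
- tweezers: Bystander: steel tweezers, 124 mm long, 10 mm high, lying flat. Origin: centre of the underside, length along its y.
- driver: Bystander: screwdriver with a black handle, 140 mm long, 16 mm high, lying flat. Origin: centre of the underside, length along its y.
Things that resemble listed ones, but are neither listed nor needed, are in the scene too. What is shaped like the circuit_board but brown or red is not meant.

How it is judged:
By the outcome, as a careful person would: the job done as asked, in the order asked, and still so for the second after the job is handed in, with the robot touching nothing.
It also fails if it takes over 40 s, if anything falls off the work surface, if the arm or the gripper's body presses on something with over 40 N, if the wrist force passes 120 N, or if a joint passes its speed limit or range.

## Robot

A 6-joint arm with a two-finger parallel gripper is mounted at the origin on a cart in front of the work surface, level with it; the furniture and walls round the work are solid. World frame = base frame: x ahead of the robot, y to its left, z up, the work surface at z = 0. Lengths are in mm, angles in rad, forces in N, time in s.
With the tool pointing down it reaches from about 275 to 750 mm from the base axis. Payload 10.2 kg.
Tool frame: the origin (TCP) lies at the very end of the fingers, on their centre line; the grasp point (between the pads) lies 19 mm behind it; z points along the fingers, y is the direction in which the jaws open and shut (so a half turn about z gives the same grasp; the last joint's range is limited). The gripper opens to 85 mm and grips with 20 to 120 N. Pads are 22 mm wide; open, the fingers measure 114 mm over their backs; the gripper's body (76 mm by 85 mm) begins 54 mm behind the grasp point. The pads swing forward as they close: fully open they stand 13 mm farther back than shut.
Start: joints at [0.95, 0.313, 1.498, -0, 1.331, -0.223], TCP at [203.393, 484.007, 231.294] pointing down, gripper open.
Joint ranges: [-2.94, 2.94], [-0.97, 2.17], [0.19, 2.56], [-1.23, 4.37], [0.02, 3.11], [-2.88, 2.88]. Speed limits (rad/s): [2.39, 2.39, 3.01, 3.14, 3.14, 3.14].

## Interface

Orientations are given as a unit quaternion [w, x, y, z].
In Python, from rig import * gives the robot as it stands. The module is installed in compiled form; this text tells all that it offers.
- The arm moves only by the shell command python3 -m crank 'ROWS' [FORCE]. ROWS is a JSON object of lists of equal length, an entry for each row: "dp": the shift along the world's x, y, z in cm, a list of three; "delta_rot": the turn, a rotation vector about the world's x, y, z in degrees, a list of three; "claw": the closure in counts, from 0 (fully open) to 255 (shut). A call has 1 to 10 rows; each row shifts and turns the commanded pose from where the row before left it; what a row does not reach is not made up. A row lasts 1/10 s, in which the tool goes at most 50 mm and 8.59 degrees, less where a joint would pass 70% of its speed; a pose out of reach is approached as far as the arm can. A call is refused whole if a number of a shift passes 5 or a number of a turn 8.59, either way. A call with a gripper value outside its range is refused whole. The fingers move at their own pace and stop on an object; FORCE is the grip in N (left out, the last holds). Time passes only in rows, so rows that do not move let the fingers close. It gives the time, the measured TCP pose, the force and the opening at its end, in the units of the state.
- sense(): the state, without advancing time (a new reading comes with each control period).
- capture(name): name is "scene" or "top"; returns (picture, depth): 400x640x3 uint8, red, green, blue; 400x640 float32, mm along the optical axis (not along the pixel's ray), 0 where there is no reading.
- camera_model(name): a dict with "fx", "fy", "cx", "cy" (pixels), "dist_coeffs" ([k1, k2, p1, p2, k3] as OpenCV has them; the pictures are not rectified), "cam_to_world" (4x4, takes a point from camera to world coordinates). Camera axes: x right, y up, looking along -z (the intrinsics and any distortion apply to the point x, -y, -z); pixel columns grow to the right and rows downward; lengths in mm; the calibration is good to about 2 mm. A picture is of the moment at which its call begins. camera_model takes no time and is no camera call.
- finish_job(): hands the job in, once; it reports no verdict.
Trained networks look in the newest picture that a camera, given by its name, has taken for a name from the list of things; names that differ only in an ending like _2 or _b are one class to them, and where a whole thing is asked for, a point or a joint stands for the part that bears it (a point fixed in the world has none). Each returns a list of dicts, best first, with "p" (0 to 1); they miss things now and then, are a little off and sometimes report something else, mostly with a low value. They report only what shows in the picture. A call takes as long as a camera call. They do not tell look-alikes from the thing itself.
- boxes_of(camera, target): "centre" ([column, row] in pixels, amid what is visible of it).
- masks_of(camera, target): "region" (400x640 bool, what is visible of it) and "centre" ([column, row] in pixels, amid what is visible of it).
- pinpoint(camera, target): "centre" ([column, row] in pixels: a listed point, or the origin of a listed thing).
The state is a dict: "time_s": time; "joints": joint angles; "dq": joint speeds; "tau": joint torques, N m; "eef_pos": TCP position; "ee_rot": TCP orientation; "force": force on the tool from outside, world axes, zero at the start; "wrist_torque": the same for the moment, N m; "grip_width": opening from 0.0 (shut) to 1.0 (fully open).
Only numpy, scipy, OpenCV 4.12 (cv2) and the standard library are available. Lean on these libraries where they do the work, as an engineer would, in place of code of your own. Each camera call takes 0.05 s, during which the arm holds its last target.

## Working session

There is one attempt and no reset: what is moved stays moved. The work goes in short steps, Python scripts to look and compute and a shell command to move; the robot and the scene stay as the last step left them, time stands still between calls to the robot, and variables do not carry over. Pictures are saved under pics/ and viewed, and the job is handed in when it is done.

```bash
mkdir -p pics
cat > h.py <<'E'
from rig import *
import numpy as np, cv2
def world(cam,px,z=None,depth=None):
    m=camera_model(cam);K=np.array([[m['fx'],0,m['cx']],[0,m['fy'],m['cy']],[0,0,1]])
    u=cv2.undistortPoints(np.array([[px]],float),K,np.array(m['dist_coeffs']))[0,0]
    T=np.array(m['cam_to_world']);d=np.array([u[0],-u[1],-1.])
    if depth is not None: return (T@np.append(d*depth,1))[:3]
    r=T[:3,:3]@d;o=T[:3,3];return o+r*(z-o[2])/r[2]
def proj(cam,P):
    m=camera_model(cam);K=np.array([[m['fx'],0,m['cx']],[0,m['fy'],m['cy']],[0,0,1]])
    T=np.linalg.inv(np.array(m['cam_to_world']));p=(T@np.append(P,1))[:3]
    return cv2.projectPoints(np.array([[p[0],-p[1],-p[2]]]),np.zeros(3),np.zeros(3),K,np.array(m['dist_coeffs']))[0][0,0]
def snap(cam,name):
    a,d=capture(cam);cv2.imwrite(f'pics/{name}.png',a[:,:,::-1]);return a,d
E
python3 - <<'E'
from h import *
for c in('scene','top'):
    a,d=snap(c,c+'1')
    for t,z in(('left_lip',44),('right_lip',44),('thumb_tab',70),('circuit_board',19),('heat_sink',19),('dock',0),('flux_pot',0),('tweezers',0),('driver',0)):
        for r in pinpoint(c,t)[:3]: print(c,t,round(r['p'],2),np.round(r['centre']),np.round(world(c,r['centre'],z),1))
    print(np.round(camera_model(c)['cam_to_world'],2).tolist())
print(sense())
E
```

```text
scene left_lip 0.88 [270. 174.] [577.5 229.3  44. ]
scene right_lip 0.91 [310. 186.] [587.6  91.2  44. ]
scene thumb_tab 0.47 [290. 175.] [574.7 152.7  70. ]
scene circuit_board 0.72 [275. 226.] [401.9  87.7  19. ]
scene circuit_board 0.61 [237. 210.] [406.4 220.6  19. ]
scene circuit_board 0.51 [328. 181.] [674.6  82.3  19. ]
scene heat_sink 0.48 [286. 170.] [660.9 229.1  19. ]
scene dock 0.92 [300. 184.] [637.1 162.1   0. ]
scene dock 0.5 [272. 175.] [636.3 266.9   0. ]
scene flux_pot 0.74 [369. 236.] [ 523.5 -136.     0. ]
scene flux_pot 0.27 [301. 184.] [639.6 157.3   0. ]
scene tweezers 0.45 [315. 251.] [393.5 -44.5  -0. ]
scene driver 0.74 [404. 255.] [ 503.2 -244.6    0. ]
[[0.52, 0.47, -0.71, -352.6], [-0.86, 0.31, -0.42, -487.76], [0.02, 0.83, 0.56, 769.27], [0.0, 0.0, 0.0, 1.0]]
top left_lip 0.79 [242. 190.] [576.1 223.3  44. ]
top right_lip 0.67 [287. 181.] [600.3  94.2  44. ]
top thumb_tab 0.4 [265. 186.] [584.  155.7  70. ]
top circuit_board 0.68 [288. 246.] [413.   95.4  19. ]
top circuit_board 0.55 [239. 242.] [428.9 236.6  19. ]
top dock 0.84 [264. 172.] [635.1 164.9 
[... 232 characters left out ...]
, 1284.47], [0.0, 0.0, 0.0, 1.0]]
{'time_s': 1.0, 'joints': array([ 9.49599788e-01,  3.12908269e-01,  1.49770165e+00, -1.27532368e-05,
        1.33097813e+00, -2.23416628e-01]), 'dq': array([ 0.00138332, -0.00072447,  0.00020933,  0.00078649, -0.00015313,
        0.00157432]), 'tau': array([ 2.16477973e-03, -4.12159503e+01, -2.59902906e+01, -3.43061583e-05,
        4.98776390e-04,  5.88925090e-06]), 'eef_pos': array([203.39893729, 484.00888189, 231.28931908]), 'ee_rot': array([ 6.59308663e-06,  1.97579806e-01,  9.80286805e-01, -4.39834806e-07]), 'force': array([0.63227424, 0.05768176, 0.87803007]), 'wrist_torque': array([0.019592  , 0.02556635, 0.04390301]), 'grip_width': 1.0035250653157959}
```

Run:
```python
import cv2
a=cv2.imread('pics/scene1.png');cv2.imwrite('pics/s1c.png',cv2.resize(a[130:290,200:440],None,fx=3.3,fy=3.3,interpolation=cv2.INTER_CUBIC))
a=cv2.imread('pics/top1.png');cv2.imwrite('pics/t1c.png',cv2.resize(a[130:290,200:440],None,fx=3.3,fy=3.3,interpolation=cv2.INTER_CUBIC))
```

```text
(no output)
```

View pics/s1c.png

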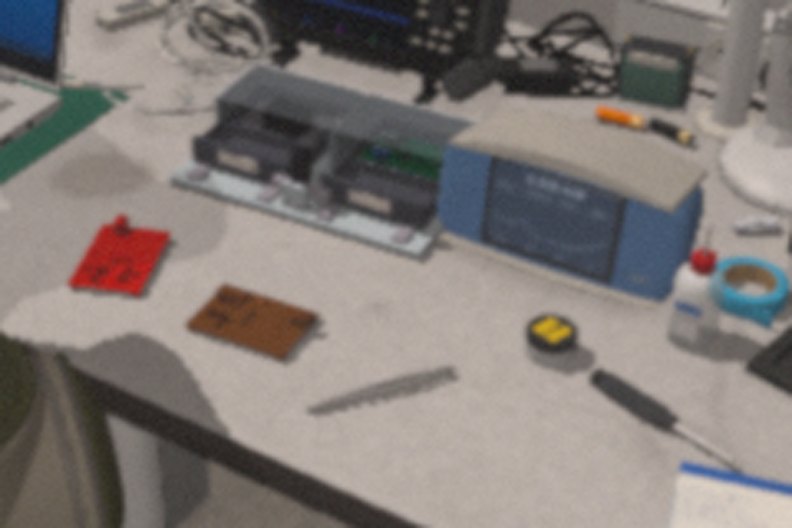

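View pics/t1c.png

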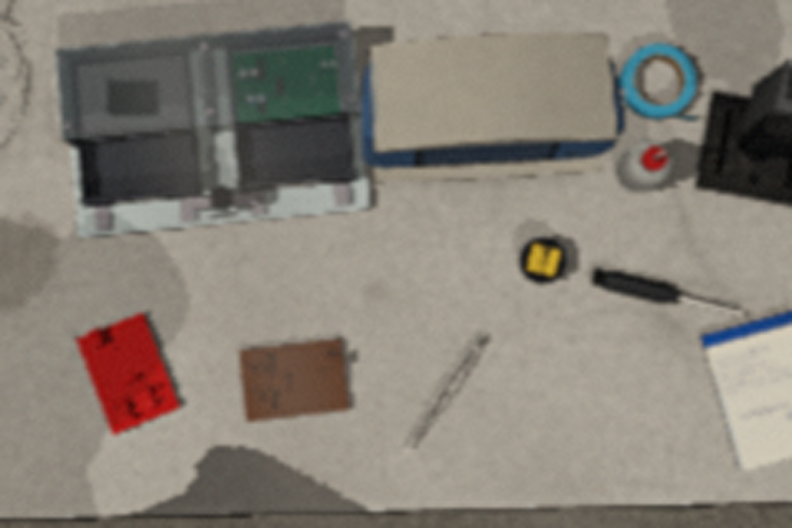

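View pics/scene1.png

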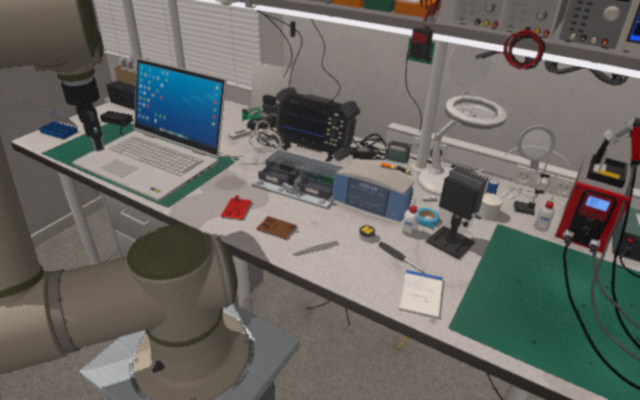

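The board is in the right tray: it shows green at top-crop (285,85), while the heat sink is at (132,97) in the left one. So the tab goes to +y and the right tray comes out. A tall blue device stands just right of the dock. Next I'll fit the dock pose.

```bash
cat > fit.py <<'E'
from h import *
from scipy.optimize import least_squares
c=lambda u,v:(u/3.3+200-.35,v/3.3+130-.35)
T=[((-81,131,11),c(79,237)),((-81,-131,11),c(373,209)),((81,131,57),c(60,50)),((81,-131,57),c(348,24)),((0,131,57),c(66,140)),((-64,0,70),c(222,188))]
S=[((-81,131,11),c(170,181)),((-81,-131,11),c(427,254)),((81,131,57),c(262,68)),((-64,0,70),c(318,172))]
def W(p,q):
    x,y,t=p;return np.array([x+q[0]*np.cos(t)-q[1]*np.sin(t),y+q[0]*np.sin(t)+q[1]*np.cos(t),q[2]])
def res(p,TT=T,SS=S):
    return np.concatenate([proj('top',W(p,q))-u for q,u in TT]+[proj('scene',W(p,q))-u for q,u in SS])
if __name__=='__main__':
    for a,b in((T,S),(T,[]),([],S)):
        f=least_squares(res,[640,160,.08],x_scale=[10,10,.1],loss='soft_l1',args=(a,b));print(np.round(f.x,3),np.round(f.fun.reshape(-1,2),1).tolist())
    a,d=capture('top')
    m=cv2.resize(a[130:210,210:340],None,fx=6,fy=6,interpolation=cv2.INTER_CUBIC)[:,:,::-1].copy()
    p=least_squares(res,[640,160,.08],x_scale=[10,10,.1],args=(T,[])).x
    def L(*q):
        pts=np.array([(proj('top',W(p,k))-[210,130]+.5)*6 for k in q]).astype(int);cv2.polylines(m,[pts],False,(0,255,255),1)
    L((-81,131,11),(-81,-131,11));L((0,131,57),(0,-131,57),(81,-131,57),(81,131,57),(0,131,57))
    for s in(1,-1):L((-56,69*s-52,44),(-56,69*s+52,44),(-50,69*s+52,44),(-50,69*s-52,44),(-56,69*s-52,44))
    L((-72,-8,70),(-72,8,70),(-56,8,70),(-56,-8,70),(-72,-8,70))
    cv2.imwrite('pics/fit.png',m)
    for k in((-53,69,44),(-53,-69,44),(-64,0,70),(-25,-69,20)):print(k,W(p,k))
    # device height right of dock
    for u,v in((330,150),(330,165),(350,150),(315,150),(313,170),(300,170),(300,150)):print(u,v,world('top',(u,v),depth=float(d[v,u])))
E
python3 fit.py
```

```text
[6.38214e+02 1.54907e+02 8.40000e-02] [[1.5, 0.3], [0.9, -0.0], [-0.6, -0.4], [3.0, -1.2], [-0.1, 0.2], [0.1, 2.7], [0.8, -1.2], [-0.7, 0.0], [-0.8, -2.1], [-4.7, -6.6]]
[6.38263e+02 1.56546e+02 8.00000e-02] [[0.8, 0.1], [0.3, 0.2], [-1.0, -0.6], [2.5, -1.0], [-0.6, -0.0], [-0.6, 2.7]]
[6.31732e+02 1.47763e+02 8.80000e-02] [[1.3, 0.5], [0.5, 1.9], [-0.3, -0.7], [-3.8, -4.9]]
(-53, 69, 44) [580.49304311 221.5355972   44.        ]
(-53, -69, 44) [592.02448252  84.01823137  44.        ]
(-64, 0, 70) [575.29723366 151.85774157  70.        ]
(-25, -69, 20) [619.92655675  86.35794371  20.        ]
330 150 [677.59351868 -28.97748756 103.1682454 ]
330 165 [633.01940401 -27.39596284 117.51937067]
350 150 [674.40156884 -83.42184557 114.7280957 ]
315 150 [678.21490143  12.64000946 102.98076074]
313 170 [621.66683113  19.17845162 106.69732764]
300 170 [636.83659187  56.73737863  16.84172219]
300 150 [688.25913912  55.07697206  57.97465298]
```

View pics/fit.png

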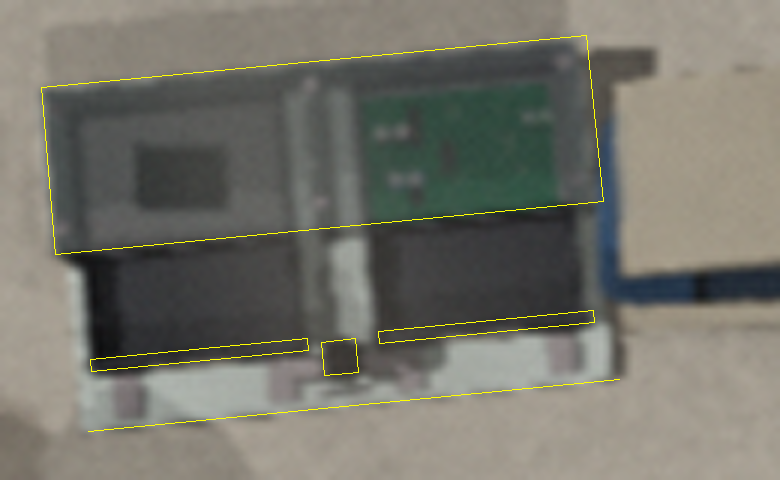

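The overlay matches: tab top at fit-picture (340,357), lips on the tray fronts. Closing the gripper, turning to align with the dock and moving to the right of the tab.

```bash
python3 -m crank '{"dp":[[3,-3,0],[3,-3,0],[3,-3,0],[3,-3,0],[3,-3,0],[3,-3,0],[3,-3,0],[3,-3,0],[3,-3,0],[3,-3,0]],"delta_rot":[[0,0,2.72],[0,0,2.72],[0,0,2.72],[0,0,2.72],[0,0,2.72],[0,0,2.72],[0,0,2.72],[0,0,2.72],[0,0,2.72],[0,0,2.72]],"claw":[255,255,255,255,255,255,255,255,255,255]}' 40
```

```text
time_s: 2.05
eef_pos: [504.5, 182.5, 231.4]
ee_rot: [0.0, -0.039, 0.999, 0.0]
force: [0.5, 0.3, -0.6]
grip_width: -0.006
```

```bash
python3 -m crank '{"dp":[[2.5,-2.5,0],[2.5,-2.5,0],[2.2,-2,-2],[0,0,-4],[0,0,-3],[0,0,0],[0,0,0]],"delta_rot":[[0,0,0],[0,0,0],[0,0,0],[0,0,0],[0,0,0],[0,0,0],[0,0,0]],"claw":[255,255,255,255,255,255,255]}'
python3 - <<'E'
from h import *
for c,b in(('top',(130,230,210,350)),('scene',(130,230,230,370))):
    a,d=snap(c,c+'2');r0,r1,c0,c1=b
    cv2.imwrite(f'pics/{c}2c.png',cv2.resize(a[r0:r1,c0:c1,::-1],None,fx=5.5,fy=5.5,interpolation=cv2.INTER_CUBIC))
    for r in pinpoint(c,'thumb_tab')[:3]: print(c,round(r['p'],2),np.round(r['centre']),np.round(world(c,r['centre'],70),1))
    print(proj(c,sense()['eef_pos']), proj(c,np.array([575.3,151.9,70])))
E
```

```text
time_s: 2.75
eef_pos: [575.8, 114.1, 142.3]
ee_rot: [0.0, -0.039, 0.999, -0.0]
force: [0.0, -0.0, 0.4]
grip_width: 0.002
top 0.6 [266. 191.] [569.5 153.2  70. ]
[277.61638123 185.1923589 ] [266.15767659 189.04366093]
scene 0.52 [292. 176.] [573.7 147.1  70. ]
scene 0.24 [314. 252.] [323.3 -83.8  70. ]
[301.75285103 156.5193639 ] [290.84937185 174.79043207]
```

View pics/scene2c.png

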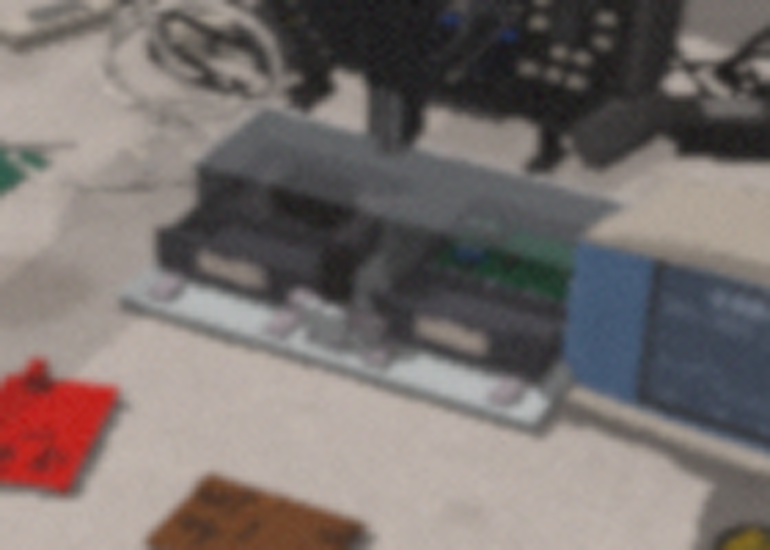

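View pics/top2c.png

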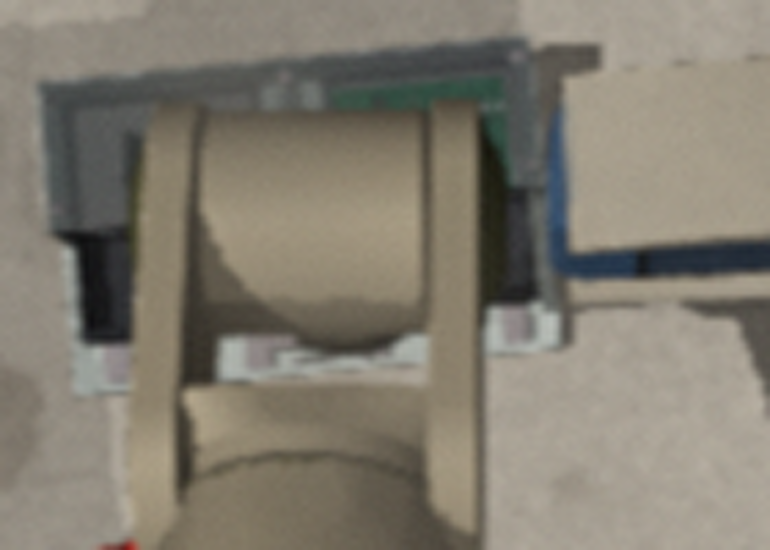

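The fingertip shows at scene-crop (390,145), right where the calibration predicts it. The dark tab is at about (340,255), to its left. Descending, then pushing.

```bash
python3 -m crank '{"dp":[[0,0,-3],[0,0,-3],[0,0,-2.8],[0,0,0],[0,0,0]],"delta_rot":[[0,0,0],[0,0,0],[0,0,0],[0,0,0],[0,0,0]],"claw":[255,255,255,255,255]}'
python3 -m crank '{"dp":[[0,0.3,0],[0,0.3,0],[0,0.3,0],[0,0.3,0],[0,0,0]],"delta_rot":[[0,0,0],[0,0,0],[0,0,0],[0,0,0],[0,0,0]],"claw":[255,255,255,255,255]}'
```

```text
time_s: 3.45
eef_pos: [576.1, 114.1, 54.7]
ee_rot: [0.001, -0.038, 0.999, -0.0]
force: [0.2, -0.5, 1.1]
grip_width: 0.003
time_s: 3.95
eef_pos: [575.4, 126.5, 53.5]
ee_rot: [0.0, -0.039, 0.999, 0.0]
force: [-0.8, -1.5, -0.9]
grip_width: 0.001
```

```bash
for i in 1; do python3 -m crank '{"dp":[[0,0.3,0],[0,0.3,0],[0,0,0]],"delta_rot":[[0,0,0],[0,0,0],[0,0,0]],"claw":[255,255,255]}'; done
python3 -m crank '{"dp":[[0,0.3,0],[0,0.3,0],[0,0,0]],"delta_rot":[[0,0,0],[0,0,0],[0,0,0]],"claw":[255,255,255]}'
python3 -m crank '{"dp":[[0,0.3,0],[0,0,0]],"delta_rot":[[0,0,0],[0,0,0]],"claw":[255,255]}'
```

```text
time_s: 4.25
eef_pos: [575.3, 132.2, 53.3]
ee_rot: [-0.0, -0.039, 0.999, -0.0]
force: [0.8, -0.2, 0.6]
grip_width: -0.004
time_s: 4.55
eef_pos: [575.3, 138.4, 53.2]
ee_rot: [-0.0, -0.039, 0.999, 0.0]
force: [-0.6, -0.8, 0.4]
grip_width: 0.0
time_s: 4.75
eef_pos: [575.3, 141.3, 53.2]
ee_rot: [-0.0, -0.039, 0.999, 0.0]
force: [-0.8, -0.9, -0.5]
grip_width: 0.005
```

Run:
```python
from h import *
c='scene';a,d=snap(c,'scene3')
cv2.imwrite('pics/scene3c.png',cv2.resize(a[145:215,245:335,::-1],None,fx=8,fy=8,interpolation=cv2.INTER_CUBIC))
for r in pinpoint(c,'thumb_tab')[:3]: print(c,round(r['p'],2),np.round(r['centre']),np.round(world(c,r['centre'],70),1))
print(proj(c,sense()['eef_pos']))
```

```text
scene 0.53 [287. 173.] [577.4 167.1  70. ]
[293.94767552 180.58827634]
```

View pics/scene3c.png

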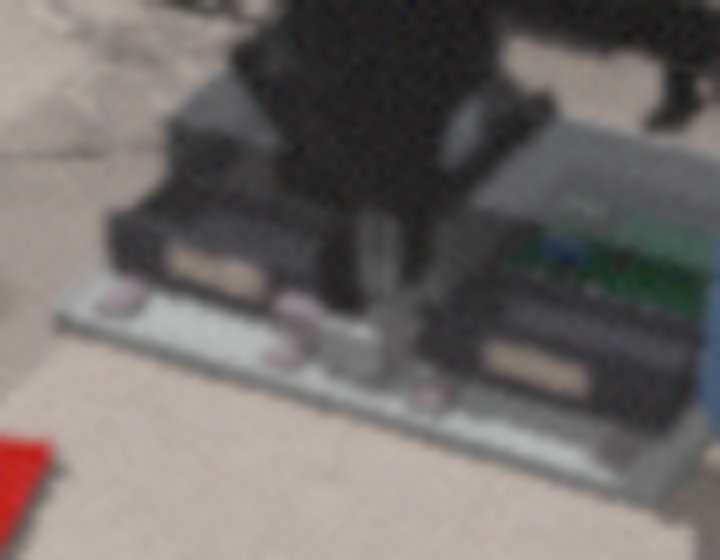

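The finger (380,250) is against the tab (335,260), which has moved left by about 5 px. I'll keep pushing until the force shows the stop.

```bash
python3 -m crank '{"dp":[[0,0.2,0],[0,0.2,0],[0,0,0]],"delta_rot":[[0,0,0],[0,0,0],[0,0,0]],"claw":[255,255,255]}'
python3 -m crank '{"dp":[[0,0.2,0],[0,0,0]],"delta_rot":[[0,0,0],[0,0,0]],"claw":[255,255]}'
```

```text
time_s: 5.15
eef_pos: [575.3, 145.2, 53.3]
ee_rot: [-0.0, -0.039, 0.999, 0.0]
force: [-0.6, -0.8, 0.6]
grip_width: 0.002
time_s: 5.35
eef_pos: [575.3, 147.2, 53.3]
ee_rot: [-0.0, -0.039, 0.999, 0.0]
force: [-1.8, -1.3, 0.0]
grip_width: 0.001
```

```bash
for i in 1; do python3 -m crank '{"dp":[[0,0.2,0],[0,0,0]],"delta_rot":[[0,0,0],[0,0,0]],"claw":[255,255]}'; done
python3 -m crank '{"dp":[[0,0.2,0],[0,0,0]],"delta_rot":[[0,0,0],[0,0,0]],"claw":[255,255]}'
python3 -m crank '{"dp":[[0,0.2,0],[0,0,0]],"delta_rot":[[0,0,0],[0,0,0]],"claw":[255,255]}'
```

```text
time_s: 5.55
eef_pos: [575.4, 149.2, 53.3]
ee_rot: [-0.0, -0.039, 0.999, 0.0]
force: [-1.3, -0.1, -0.5]
grip_width: -0.003
time_s: 5.75
eef_pos: [575.4, 151.1, 53.3]
ee_rot: [-0.0, -0.039, 0.999, -0.0]
force: [-1.6, -1.7, -0.3]
grip_width: -0.002
time_s: 5.95
eef_pos: [575.4, 151.7, 53.3]
ee_rot: [-0.0, -0.039, 0.999, -0.001]
force: [-2.7, -9.5, 1.6]
grip_width: -0.004
```

```bash
python3 -m crank '{"dp":[[0,0.1,0],[0,0,0]],"delta_rot":[[0,0,0],[0,0,0]],"claw":[255,255]}'
python3 -m crank '{"dp":[[0,-1,0],[0,-1,0],[0,-1,0],[0,0,3],[0,0,3],[0,0,0]],"delta_rot":[[0,0,0],[0,0,0],[0,0,0],[0,0,0],[0,0,0],[0,0,0]],"claw":[255,255,255,255,255,255]}'
python3 - <<'E'
from h import *
c='scene';a,d=snap(c,'scene4')
cv2.imwrite('pics/scene4c.png',cv2.resize(a[145:215,245:335,::-1],None,fx=8,fy=8,interpolation=cv2.INTER_CUBIC))
for t,z in(('thumb_tab',70),('right_lip',44),('left_lip',44)):
  for r in pinpoint(c,t)[:3]: print(t,round(r['p'],2),np.round(r['centre'],1),np.round(world(c,r['centre'],z),1))
E
```

```text
time_s: 6.15
eef_pos: [575.4, 151.9, 53.3]
ee_rot: [-0.0, -0.039, 0.999, -0.002]
force: [-3.3, -14.5, 3.2]
grip_width: -0.005
time_s: 6.75
eef_pos: [577.4, 123.7, 117.4]
ee_rot: [0.004, -0.038, 0.999, 0.0]
force: [-0.0, -0.3, -0.1]
grip_width: 0.002
thumb_tab 0.4 [285.4 173.3] [573.4 170.1  70. ]
right_lip 0.71 [310.7 185.9] [590.4  91.9  44. ]
left_lip 0.69 [273.3 174.7] [580.9 220.8  44. ]
```

View pics/scene4c.png

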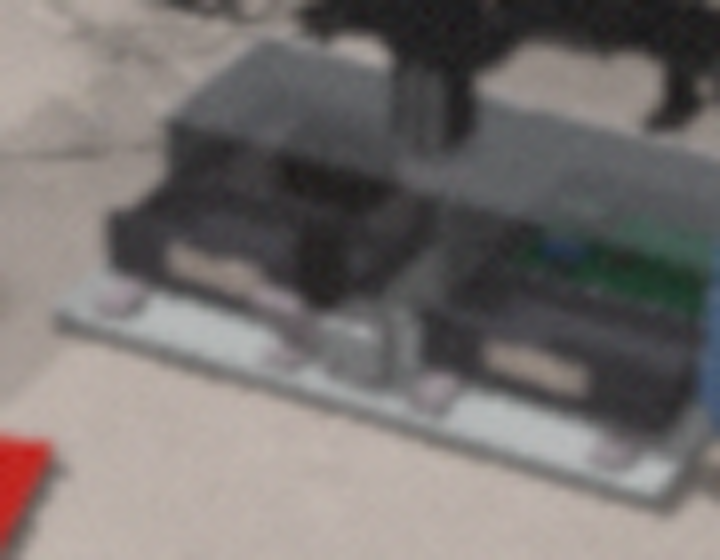

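The tab now sits at about (320,255), pushed over to the left stop; the push force rose to 14 N and the finger stopped moving. Next, above the right tray's finger well.

```bash
python3 -m crank '{"dp":[[2,-1.6,0],[2,-1.7,0],[0,0,0],[0,0,-3],[0,0,-3],[0,0,0]],"delta_rot":[[0,0,0],[0,0,0],[0,0,0],[0,0,0],[0,0,0],[0,0,0]],"claw":[255,255,255,255,255,255]}'
python3 - <<'E'
from h import *
c='scene';a,d=snap(c,'scene5')
cv2.imwrite('pics/scene5c.png',cv2.resize(a[145:215,245:335,::-1],None,fx=8,fy=8,interpolation=cv2.INTER_CUBIC))
E
```

```text
time_s: 7.55
eef_pos: [612.3, 91.4, 48.7]
ee_rot: [-0.005, -0.039, 0.999, 0.0]
force: [-0.2, 0.1, -1.2]
grip_width: 0.001
```

View pics/scene5c.png

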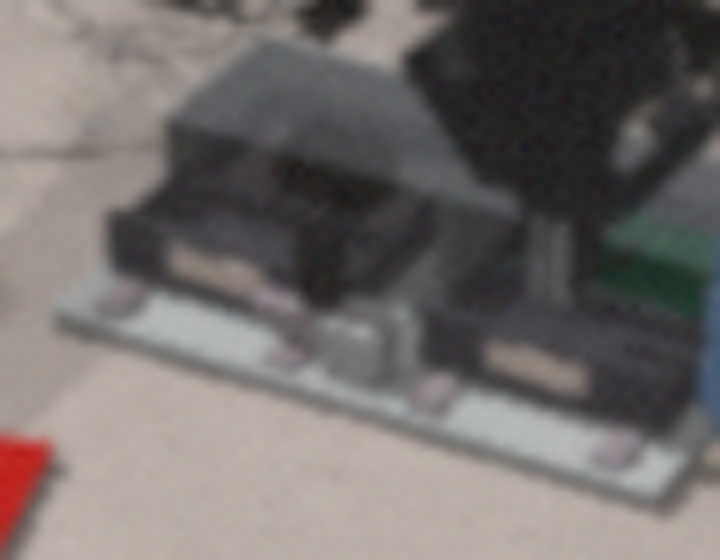

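The finger (550,260) is above the well, behind the right lip. Lowering into it.

```bash
python3 -m crank '{"dp":[[0.3,0,0],[0,0,0],[0,0,-1],[0,0,-1],[0,0,-0.3],[0,0,0],[0,0,0]],"delta_rot":[[0,0,0],[0,0,0],[0,0,0],[0,0,0],[0,0,0],[0,0,0],[0,0,0]],"claw":[255,255,255,255,255,255,255]}'
```

```text
time_s: 8.3
eef_pos: [618.5, 91.0, 30.4]
ee_rot: [0.0, -0.038, 0.999, 0.0]
force: [0.7, -0.1, -0.3]
grip_width: 0.003
```

```bash
python3 -m crank '{"dp":[[-0.5,-0.04,0],[-0.5,-0.04,0],[-0.5,-0.04,0],[-0.5,-0.04,0],[0,0,0]],"delta_rot":[[0,0,0],[0,0,0],[0,0,0],[0,0,0],[0,0,0]],"claw":[255,255,255,255,255]}'
python3 -m crank '{"dp":[[-0.5,-0.04,0],[-0.5,-0.04,0],[0,0,0]],"delta_rot":[[0,0,0],[0,0,0],[0,0,0]],"claw":[255,255,255]}'
```

```text
time_s: 8.8
eef_pos: [597.8, 89.4, 30.5]
ee_rot: [-0.0, -0.038, 0.999, -0.0]
force: [-0.2, 0.4, 0.2]
grip_width: -0.001
time_s: 9.1
eef_pos: [587.7, 88.6, 30.4]
ee_rot: [-0.0, -0.038, 0.999, -0.0]
force: [0.2, 0.3, 0.2]
grip_width: -0.0
```

```bash
python3 -m crank '{"dp":[[-0.5,-0.04,0],[-0.5,-0.04,0]],"delta_rot":[[0,0,0],[0,0,0]],"claw":[255,255]}'
python3 - <<'E'
from h import *
c='scene';a,d=snap(c,'scene6')
cv2.imwrite('pics/scene6c.png',cv2.resize(a[145:215,245:335,::-1],None,fx=8,fy=8,interpolation=cv2.INTER_CUBIC))
for t,z in(('thumb_tab',70),('right_lip',44),('left_lip',44)):
  for r in pinpoint(c,t)[:3]: print(t,round(r['p'],2),np.round(r['centre'],1),np.round(world(c,r['centre'],z),1))
E
```

```text
time_s: 9.3
eef_pos: [578.3, 87.7, 30.4]
ee_rot: [0.0, -0.038, 0.999, -0.0]
force: [2.1, -0.9, 1.0]
grip_width: 0.006
thumb_tab 0.69 [283.3 171.2] [579.8 182.1  70. ]
thumb_tab 0.16 [368.4 238.1] [ 436.9 -169.2   70. ]
right_lip 0.76 [306.2 191.3] [559.1  87.7  44. ]
left_lip 0.88 [271.2 173.7] [582.1 229.6  44. ]
```

View pics/scene6c.png

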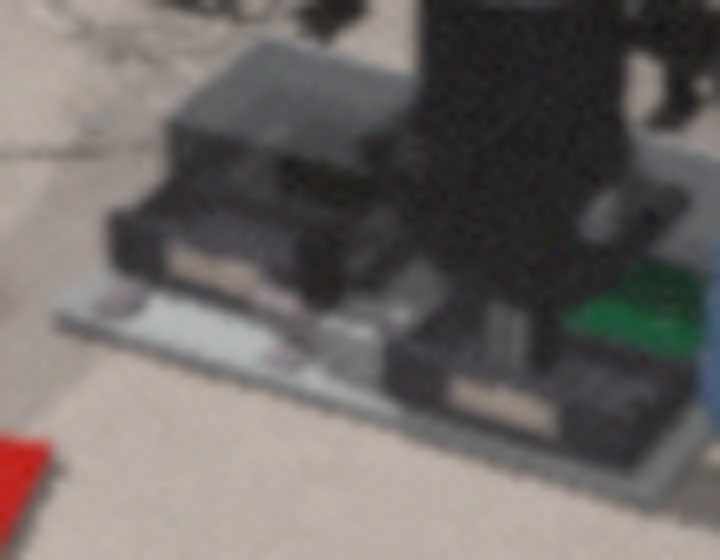

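The tray is following the finger: its front is at (500,400), with the green board coming along. Continuing.

```bash
python3 -m crank '{"dp":[[-0.5,-0.04,0],[-0.5,-0.04,0],[-0.5,-0.04,0],[-0.5,-0.04,0],[-0.5,-0.04,0],[-0.5,-0.04,0],[-0.5,-0.04,0],[-0.5,-0.04,0],[-0.4,-0.03,0],[0,0,0]],"delta_rot":[[0,0,0],[0,0,0],[0,0,0],[0,0,0],[0,0,0],[0,0,0],[0,0,0],[0,0,0],[0,0,0],[0,0,0]],"claw":[255,255,255,255,255,255,255,255,255,255]}'
python3 -m crank '{"dp":[[-0.3,-0.02,0],[-0.3,-0.02,0],[0,0,0]],"delta_rot":[[0,0,0],[0,0,0],[0,0,0]],"claw":[255,255,255]}'
```

```text
time_s: 10.5
eef_pos: [533.6, 84.3, 30.4]
ee_rot: [-0.001, -0.038, 0.999, 0.0]
force: [-0.2, 0.4, -0.0]
grip_width: -0.003
time_s: 10.8
eef_pos: [528.0, 83.9, 30.4]
ee_rot: [-0.0, -0.038, 0.999, -0.0]
force: [0.1, -0.7, -0.0]
grip_width: 0.003
```

```bash
python3 -m crank '{"dp":[[-0.2,-0.02,0],[0,0,0]],"delta_rot":[[0,0,0],[0,0,0]],"claw":[255,255]}'
python3 -m crank '{"dp":[[-0.2,-0.02,0],[0,0,0]],"delta_rot":[[0,0,0],[0,0,0]],"claw":[255,255]}'
```

```text
time_s: 11.0
eef_pos: [526.2, 83.8, 30.4]
ee_rot: [-0.0, -0.038, 0.999, 0.0]
force: [2.2, -0.1, 0.3]
grip_width: -0.001
time_s: 11.2
eef_pos: [524.2, 83.6, 30.3]
ee_rot: [-0.0, -0.038, 0.999, 0.0]
force: [1.3, 1.2, 1.5]
grip_width: -0.002
```

```bash
python3 -m crank '{"dp":[[-0.2,-0.02,0],[0,0,0]],"delta_rot":[[0,0,0],[0,0,0]],"claw":[255,255]}'
python3 -m crank '{"dp":[[-0.2,-0.02,0],[0,0,0]],"delta_rot":[[0,0,0],[0,0,0]],"claw":[255,255]}'
python3 -m crank '{"dp":[[-0.2,-0.02,0],[0,0,0]],"delta_rot":[[0,0,0],[0,0,0]],"claw":[255,255]}'
```

```text
time_s: 11.4
eef_pos: [522.2, 83.3, 30.3]
ee_rot: [-0.0, -0.038, 0.999, 0.0]
force: [1.4, 0.6, 1.1]
grip_width: 0.001
time_s: 11.6
eef_pos: [521.0, 83.2, 30.4]
ee_rot: [0.001, -0.038, 0.999, 0.0]
force: [6.2, 2.1, -1.4]
grip_width: 0.001
time_s: 11.8
eef_pos: [520.9, 83.2, 30.6]
ee_rot: [0.004, -0.038, 0.999, 0.0]
force: [15.8, 4.4, -9.3]
grip_width: -0.004
```

Stop reached: 16 N and no further motion. I'll back off into the well, lift clear, retreat upward and check.

```bash
python3 -m crank '{"dp":[[0.5,0.04,0],[0.5,0.04,0],[0,0,0],[0,0,3],[0,0,4],[0,0,4],[0,0,4],[0,0,0]],"delta_rot":[[0,0,0],[0,0,0],[0,0,0],[0,0,0],[0,0,0],[0,0,0],[0,0,0],[0,0,0]],"claw":[255,255,255,255,255,255,255,255]}'
python3 -m crank '{"dp":[[-3,3,0],[-3,3,0],[-3,3,0],[-3,3,0],[-3,3,0],[-3,3,0],[-3,3,0],[-3,3,0],[0,0,0]],"delta_rot":[[0,0,0],[0,0,0],[0,0,0],[0,0,0],[0,0,0],[0,0,0],[0,0,0],[0,0,0],[0,0,0]],"claw":[255,255,255,255,255,255,255,255,255]}'
python3 - <<'E'
from h import *
for c in('scene','top'):
    a,d=snap(c,c+'7')
    cv2.imwrite(f'pics/{c}7c.png',cv2.resize(a[130:290,200:440,::-1],None,fx=3.3,fy=3.3,interpolation=cv2.INTER_CUBIC))
    for t,z in(('thumb_tab',70),('right_lip',44),('left_lip',44),('circuit_board',19)):
      for r in pinpoint(c,t)[:3]: print(c,t,round(r['p'],2),np.round(r['centre'],1),np.round(world(c,r['centre'],z),1))
E
```

```text
time_s: 12.6
eef_pos: [530.1, 83.6, 185.3]
ee_rot: [0.004, -0.039, 0.999, -0.001]
force: [1.1, -0.6, -0.1]
grip_width: 0.002
time_s: 13.5
eef_pos: [284.9, 325.6, 179.7]
ee_rot: [-0.001, -0.041, 0.999, -0.0]
force: [0.3, -0.7, -0.1]
grip_width: -0.001
scene thumb_tab 0.51 [285.7 171.8] [580.9 174.2  70. ]
scene right_lip 0.92 [296.6 200.8] [504.1  84.6  44. ]
scene left_lip 0.93 [271.3 176. ] [571.5 221.5  44. ]
scene left_lip 0.3 [369.2 235.2] [ 477.7 -154.1   44. ]
scene circuit_board 0.8 [314.5 192.8] [597.3  82.5  19. ]
scene circuit_board 0.72 [234.3 210.1] [400.6 226.   19. ]
scene circuit_board 0.7 [276.5 225.2] [409.2  86.7  19. ]
top thumb_tab 0.65 [286.8 184.6] [587.   93.6  70. ]
top thumb_tab 0.45 [257.  188.4] [577.5 177.7  70. ]
top right_lip 0.79 [291.3 212.4] [509.7  82.9  44. ]
top left_lip 0.84 [244.5 190.8] [574.3 216.7  44. ]
top circuit_board 0.97 [287.8 183. ] [598.3  93.2  19. ]
top circuit_board 0.82 [288.5 247.4] [409.5  93.4  19. ]
top circuit_board 0.69 [239.3 242.4] [426.6 236.   19. ]
```

View pics/scene7c.png

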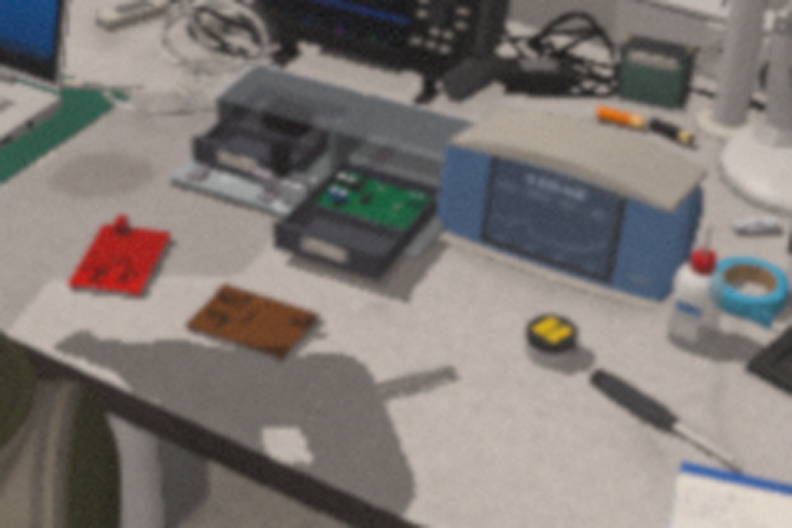

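View pics/top7c.png

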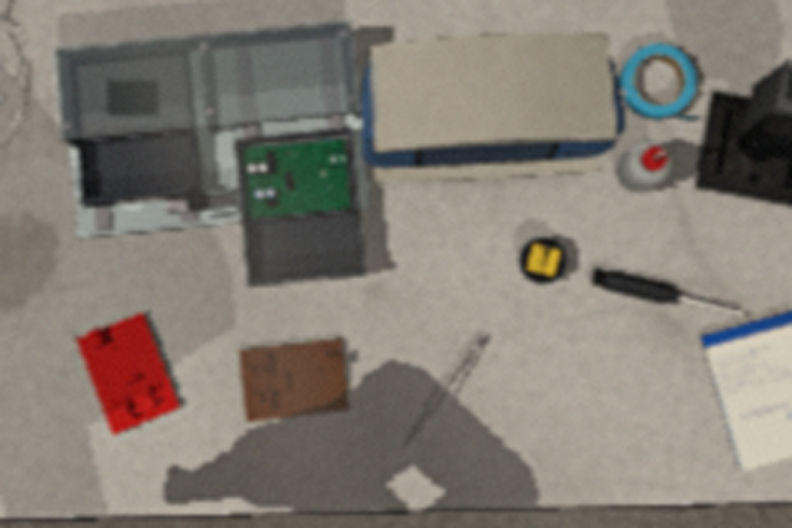

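Both pictures agree. The right tray is fully out with the board in its nest (top crop (300,178)) and the left tray is shut. The pot, tweezers and screwdriver haven't moved, and the arm is clear.

```bash
python3 -c "
from rig import *
print(finish_job())"
```

```text
the job is handed in; nothing more can be done
None
```

The job is done and handed in at 13.6 s of the 40 s allowed: the right tray, which holds the circuit board, is drawn out to its stop.

- **Interlock bar:** I pushed the thumb tab to the dock's +y, away from the right tray. The finger stopped moving as the force rose to about 14 N, so the bar was at its stop.
- **Tray:** I hooked the closed fingertips behind the right lip and pulled. The lip ended up about 85 mm out, and the pull rose to about 16 N with no further motion.
- **Last pictures:** The board is lying in the drawn tray and the left tray is shut with the heat sink in it. The flux pot, tweezers and screwdriver are where they were, and the arm is clear.
- **Disagreements:** The two cameras put points on the dock up to about 10 mm apart. In the last top view, the network's best guess for the thumb tab was false (on the board). Its second guess agreed with the scene camera. The contact forces, not these estimates, are what showed that the bar and the tray were at their stops.

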